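Slide the splined hub onto the drive stub

ROBOT

A 6-joint arm with a two-finger parallel gripper is mounted at the origin on a cart in front of the work surface, level with it; the furniture and walls round the work are solid. World frame = base frame: x ahead of the robot, y to its left, z up, the work surface at z = 0. Lengths are in mm, angles in rad, forces in N, time in s.
With the tool pointing down it reaches from about 350 to 875 mm from the base axis. Payload 4.2 kg.
Tool frame: the origin (TCP) lies between the finger pads; the fingertips stand 17 mm ahead of it and the grasp point (between the pads) lies 2 mm behind it; z points along the fingers, y is the line along which they close (so a half turn about z gives the same grasp; the last joint's range is limited). The gripper opens to 85 mm and grips with 20 to 120 N. Pads are 22 mm wide; open, the fingers measure 114 mm over their backs; the gripper's body (76 mm by 85 mm) begins 54 mm behind the grasp point. The pads swing forward as they close: fully open they stand 13 mm farther back than shut.
Start: joints at [1.52, 0.385, 0.008, 0, -1.194, -0.259], TCP at [190.51, 595.235, 248.312] pointing down, gripper open.
Joint ranges: [-3.14, 3.14], [-1.21, 2.06], [-1.07, 1.41], [-3.16, 2.05], [-2.99, -0.16], [-3.1, 3.1]. Speed limits (rad/s): [2.79, 2.79, 3.14, 3.14, 3.14, 3.14].

INTERFACE

Orientations are given as a unit quaternion [x, y, z, w].
In Python, from bench import arm gives the robot as it stands.
- The arm moves only by the tool step_hand, called as name(argument=value, ...) on one line, values as JSON. Schema: {"type":"object","properties":{"plan":{"type":"object","properties":{"moves":{"type":"array","items":{"type":"array","items":{"type":"number"},"minItems":6,"maxItems":6},"minItems":1,"maxItems":10}},"additionalProperties":false,"required":["moves"]},"aperture":{"type":"number"},"only":{"type":"string"},"quiet":{"type":"boolean"},"lines":{"type":"string"}},"required":["plan"],"additionalProperties":false}. plan is an object whose key "moves" holds a list of rows, 1 to 10 of them, each of 6 numbers: dx, dy, dz in normalised numbers (1 is 50 cm), then a rotation vector rx, ry, rz in parts of the range, where 1.0 means pi/2 rad; each row is the pose to reach, as a shift and turn from the pose commanded when the call began, along the tool's axes at that moment; what a row does not reach only later rows make up. A row lasts 1/10 s, in which the tool goes at most 50 mm and 0.15 rad, less where a joint would pass 70% of its speed; a pose out of reach is approached as far as the arm can. aperture is the finger opening in mm, set as the call begins (left out keeps the last). The fingers move at their own pace and stop on an object; the grip force is fixed at half the most. Time passes only in rows, so rows that do not move let the fingers close. The tool returns the time, the measured TCP pose, the force, the opening and the grip force at its end. only (a regular expression) keeps the lines of the reply that match it, lines (a string "A,B") keeps lines A to B, and quiet returns only ok. No shift or turn number may pass 1 either way. Input that does not fit is refused with a message, and nothing moves.
- arm.read_state(): the state, without advancing time (a new reading comes with each control period).
- arm.get_image(name): name is "scene" or "top" or "wrist"; returns the picture (384x512x3 uint8, blue, green, red); there is no depth.
- arm.get_calibration(name): a dict with "K" (3x3 intrinsics, pixels), "rvec" (rotation vector, rad) and "tvec" (3), from world to camera coordinates, as OpenCV has them. Camera axes: x right, y down, z forward; pixel columns grow to the right and rows downward; lengths in mm; the calibration is good to about 2 mm. A picture is of the moment at which its call begins: read the wrist's pose just before it. get_calibration takes no time and is no camera call; for the wrist camera it gives the pose at the moment of the call.
- arm.job_done(): hands the job in; it is judged then, once.
The state is a dict: "clock": time; "joints": joint angles; "joint_vel": joint speeds; "joint_efforts": joint torques, N m; "position": TCP position; "ee_rot": TCP orientation; "contact_force": force on the tool from outside, world axes, zero at the start; "wrist_torque": the same for the moment, N m; "gripper_width": finger opening in mm; "grasp_force": force on a finger pad.
Only numpy, scipy, OpenCV 4.12 (cv2) and the standard library are available. Lean on these libraries where they do the work, as an engineer would, in place of code of your own. Each camera call takes 0.05 s, during which the arm holds its last target. There are 200 camera calls.

TASK

Fit the splined hub, the one with the square head, onto the toothed shaft of the drive stub: turn it until the slots in its bore line up with the teeth, slide it straight down until its flange sits fully home on the shoulder, and let go. Leave the round-headed plain hub where it stands.

Things in the scene. Friction and masses are not known exactly. Their poses are not given: they have to be found in the camera images.
- spline_hub: Steel hub to fit, loose, flange down, 0.22 kg, 42 mm high. Round flange 68 mm across, 9 mm thick; above it a square head (z 9 to 42 mm), 44 mm across flats: grip there. Cross-shaped through bore: four slots 13.6 mm wide, ends 17.5 mm from the axis, one towards each flat. Origin: centre of underside, z up; x and y run along the slots, square to the flats; quarter turns are alike.
- stub: Drive stub fixed to the table: grey round foot 84 mm across, 12 mm high, four bolts; steel shoulder; upright shaft with four straight teeth 8 mm wide, outer ends 15 mm from the axis. Teeth end 50 mm above the table (last 4 mm narrow to a ridge), the 16 mm core at 56 mm. Origin: centre of the foot's underside, on the shaft axis, z up; x and y run along the teeth; quarter turns are alike.
- stub_seat (a point): Centre of the shoulder's flat top (48 mm across) on the shaft axis, 20 mm above the table: the hub's origin comes to rest here. Axes as the stub's. Lined up, each tooth has 2.8 mm of room either side in its slot, about 10 degrees of turn.
- plain_hub: The wrong hub, to be left alone: bare steel, loose, same flange (68 mm across, 9 mm thick) and height (42 mm), but a round head 42 mm across and a smooth round bore of 18 mm that does not go over the teeth. Origin: centre of its underside.

How it is judged (in metres and radians):
On the way:
1. the splined hub is lifted clear of the table, its underside above 45 mm (height (world z) of spline_hub above 0.045 m), for 0.2 s.
At the end, for the whole second after the job is handed in: The splined hub is on the toothed shaft, flange down: its origin within 6 mm of the shaft axis and within 6 mm of the shoulder's height, upright within 7 degrees, slots in line with the teeth (within 12 degrees), at rest (horizontal distance between spline_hub and stub_seat below 0.006 m and z of spline_hub in the frame of stub_seat between -0.004 and 0.006 m and angle between spline_hub's own z axis and vertical below 0.12 rad and (angle between the x axis of spline_hub and the x axis of stub, either way round below 0.22 rad or angle between the x axis of spline_hub and the y axis of stub, either way round below 0.22 rad) and linear speed of spline_hub below 0.02 m/s); the robot touches nothing.
It fails at once if the plain hub is moved more than 30 mm from where it stood (distance of plain_hub from where it was at the start of the episode above 0.03 m).
It also fails if it takes over 48 s, if anything falls off the work surface, if the arm or the gripper's body presses on something with over 40 N, if the wrist force passes 120 N, or if a joint passes its speed limit or range.

## Working session

There is one attempt and no reset: what is moved stays moved. The work goes in short steps, Python scripts to look and compute and a tool call to move; the robot and the scene stay as the last step left them, time stands still between calls to the robot, and variables do not carry over. Pictures are saved under pics/ and viewed, at most 10 in all, crops included, and the job is handed in when it is done.

```bash
ls; mkdir -p pics; python3 - <<'E'
from bench import arm
import cv2,numpy as np
s=arm.read_state();print(s['clock'],s['position'],s['ee_rot'],s['gripper_width'])
for n in('top','scene'):
    cv2.imwrite(f'pics/{n}0.png',arm.get_image(n)); c=arm.get_calibration(n);print(n,c)
E
```

```text
bench.py
pics
0.0 [190.35770173 594.72589406 247.2178278 ] [ 9.88010938e-01 -1.54379968e-01 -1.18398796e-04  1.09451425e-03] 85.81768167011928
top {'K': array([[362.52100454,   0.        , 255.2574058 ],
       [  0.        , 362.52100454, 190.73465092],
       [  0.        ,   0.        ,   1.        ]]), 'rvec': array([ 2.11534634, -2.16540255,  0.10558275]), 'tvec': array([  99.51862168,  507.25919622, 1028.10473951])}
scene {'K': array([[399.01002918,   0.        , 251.40742482],
       [  0.        , 399.01002918, 189.69642837],
       [  0.        ,   0.        ,   1.        ]]), 'rvec': array([ 2.37433495, -0.64013915,  0.25099879]), 'tvec': array([-422.21706989,  286.85267155,  810.86665633])}
```

View pics/top0.png

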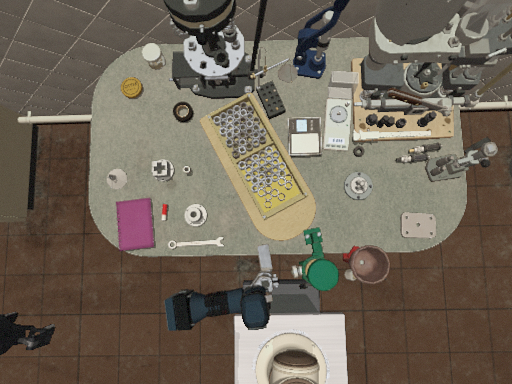

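View pics/scene0.png

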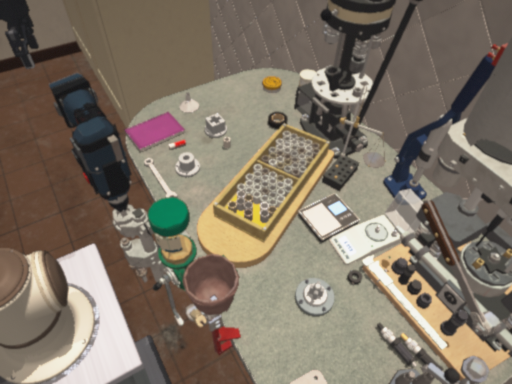

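```bash
cat > h.py <<'E'
import cv2,numpy as np
from bench import arm
def cal(n):
    c=arm.get_calibration(n);return c['K'],cv2.Rodrigues(c['rvec'])[0],c['tvec']
def ray(c,uv,z):
    K,R,t=c;d=R.T@np.linalg.solve(K,[*uv,1]);o=-R.T@t
    return (o+d*(z-o[2])/d[2])
def proj(c,p):
    K,R,t=c;q=K@(R@np.array(p,float)+t);return q[:2]/q[2]
E
python3 - <<'E'
from h import *
T=cal('top');S=cal('scene')
for n,a,b,z in(('spl',(162,168),(214,120),42),('plain',(195,214),(186,158),42),('stub',(358,185),(316,291),50)):
    print(n,ray(T,a,z).round(),ray(S,b,z).round())
t=cv2.imread('pics/top0.png');s=cv2.imread('pics/scene0.png')
f=lambda i,u,v:cv2.resize(i[v-22:v+22,u-29:u+29],None,fx=6.5,fy=6.5,interpolation=cv2.INTER_CUBIC)
cv2.imwrite('pics/crop.png',np.vstack([np.hstack([f(t,162,168),f(t,358,185)]),np.hstack([f(s,214,124),f(s,316,294)])]))
E
```

```text
spl [583. 362.  42.] [578. 369.  42.]
plain [445. 264.  42.] [442. 266.  42.]
stub [ 516. -208.   50.] [ 512. -224.   50.]
```

View pics/crop.png

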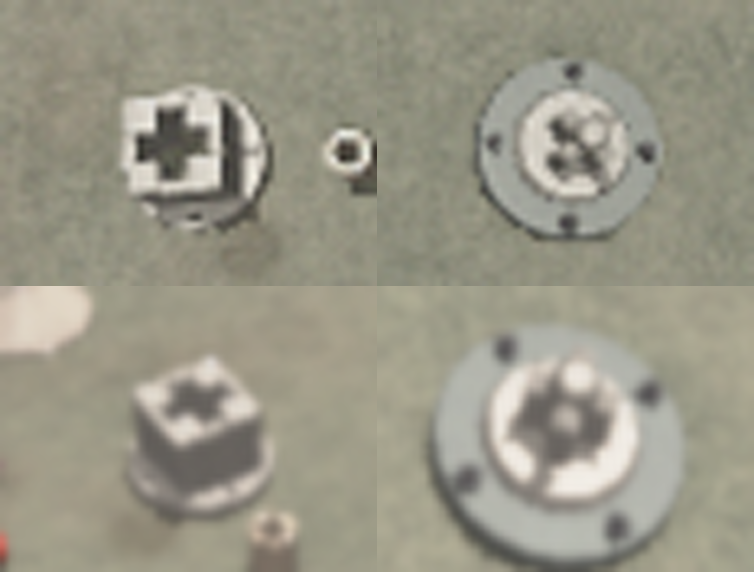

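```bash
cat >> h.py <<'E'
from scipy.spatial.transform import Rotation as Ro
def go(p,yaw=None):
    "shift/turn in tool axes to TCP p, tool y axis along world angle yaw (mod half turn), pointing down"
    s=arm.read_state();R=Ro.from_quat(s['ee_rot']).as_matrix()
    d=R.T@(np.array(p,float)-s['position']);rv=np.zeros(3)
    if yaw is not None:
        y=np.array([np.cos(yaw),np.sin(yaw),0]);y*=1 if y@R[:,1]>0 else -1
        z=np.array([0,0,-1.]);G=np.c_[np.cross(y,z),y,z]
        rv=Ro.from_matrix(R.T@G).as_rotvec()
    print('t',round(s['clock'],2),'pos',s['position'].round(1),'yaw',np.arctan2(R[1,1],R[0,1]).round(3),'tilt',R[:2,2].round(3),'j',np.round(s['joints'],2),'\n d',d.round(1),'rv',rv.round(3))
E
python3 - <<'E'
from h import *
K,R,t=cal('wrist');s=arm.read_state();Rt=Ro.from_quat(s['ee_rot']).as_matrix()
print(K, Rt.T@(-R.T@t-s['position']), Rt.T@R.T)
T=cal('top');print(ray(T,(159.5,168.5),42),ray(T,(358.4,185.8),12))
go((580,366,230),-np.pi/2)
E
```

```text
[[333.32792227   0.         257.6296428 ]
 [  0.         333.32792227 189.83744089]
 [  0.           0.           1.        ]] [ 7.29428073e+01  5.09086896e-03 -1.26250332e+02] [[ 1.29186103e-03 -9.58835277e-01 -2.83959932e-01]
 [ 9.99998903e-01  1.44426706e-03 -3.27351116e-04]
 [ 7.23989775e-04 -2.83959197e-01  9.58836091e-01]]
[581.9346997  369.22840955  42.        ] [ 519.31450079 -218.47436473   12.        ]
t 0.1 pos [190.4 594.8 247.3] yaw -1.881 tilt [-0.    -0.002] j [ 1.52  0.39  0.01 -0.   -1.19 -0.26] 
 d [440.8  99.   17.6] rv [ 0.002  0.    -0.31 ]
```

Careful with the scale: shifts go in shares of 50 cm and turns go in shares of pi/2 rad. That gives: 440 mm / 500 = 0.88, 400 mm / 500 = 0.8, -0.31 rad / 1.5708 = -0.1974.

step_hand(plan={"moves": [[0.09, 0.02, 0.004, 0, 0, -0.0318], [0.18, 0.04, 0.008, 0, 0, -0.0637], [0.27, 0.06, 0.012, 0, 0, -0.0955], [0.36, 0.08, 0.016, 0, 0, -0.1273], [0.45, 0.1, 0.02, 0, 0, -0.1592], [0.54, 0.12, 0.024, 0, 0, -0.1974], [0.63, 0.14, 0.028, 0, 0, -0.1974], [0.72, 0.16, 0.032, 0, 0, -0.1974], [0.8, 0.18, 0.034, 0, 0, -0.1974], [0.88, 0.198, 0.034, 0, 0, -0.1974]]})

```text
clock: 1.1
position: [580.5, 365.3, 230.4]
ee_rot: [1.0, -0.0, -0.001, 0.001]
contact_force: [-0.0, -0.7, 0.8]
gripper_width: 85.3
grasp_force: 0.0
```

step_hand(plan={"moves": [[0, 0, 0, 0, 0, 0], [0, 0, 0, 0, 0, 0], [0, 0, 0, 0, 0, 0], [0, 0, 0, 0, 0, 0]]})

```text
clock: 1.5
position: [578.3, 367.7, 231.4]
ee_rot: [1.0, 0.001, -0.0, -0.0]
contact_force: [0.1, -0.7, -0.1]
gripper_width: 85.4
grasp_force: 0.0
```

```bash
python3 - <<'E'
from h import *
go((580,366,230),-np.pi/2)
c=cal('wrist');im=arm.get_image('wrist');np.savez('pics/w1.npz',im=im,K=c[0],R=c[1],t=c[2]);print(proj(c,(582,369,42)))
cv2.imwrite('pics/w1.png',cv2.resize(im,None,fx=1.5,fy=1.5,interpolation=cv2.INTER_CUBIC))
E
```

```text
t 1.5 pos [578.3 367.7 231.4] yaw -1.569 tilt [-0.  0.] j [ 0.8   0.5   0.15 -0.   -1.22  0.77] 
 d [1.7 1.7 1.4] rv [-0.     0.     0.002]
[256.24001541 165.84820754]
```

View pics/w1.png

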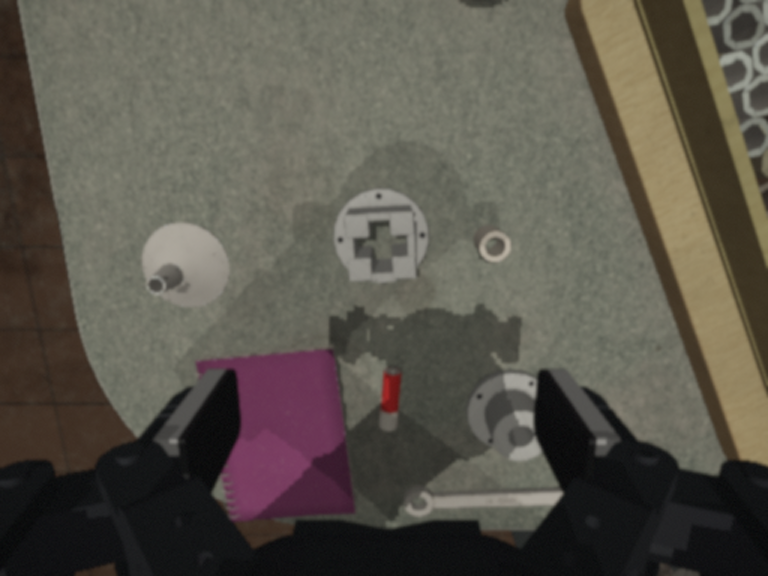

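```bash
cat >> h.py <<'E'
def square(c,im,q,z):
    g=cv2.cvtColor(im,cv2.COLOR_BGR2GRAY)
    p=cv2.cornerSubPix(g,np.float32(q).reshape(-1,1,2),(4,4),(-1,-1),(3,40,.01)).reshape(-1,2)
    W=np.array([ray(c,u,z)[:2] for u in p]);e=np.roll(W,-1,0)-W
    a=np.arctan2(e[:,1],e[:,0])
    print('px',p.round(1).tolist(),'\nW',W.round(1).tolist(),'len',np.hypot(*e.T).round(1),'ang mod90',np.degrees((a+np.pi/4)%(np.pi/2)-np.pi/4).round(1),'ctr',W.mean(0).round(1))
E
python3 - <<'E'
from h import *
d=np.load('pics/w1.npz');c=(d['K'],d['R'],d['t'])
square(c,d['im'],np.array([(345,213),(414,206),(418,276),(350,282)])/1.5,42)
square(c,d['im'],np.array([(368,222),(391,220),(393,270),(371,273)])/1.5,42)
im=d['im'];f=cv2.resize(im[120:200,210:300],None,fx=7,fy=7,interpolation=cv2.INTER_CUBIC);cv2.imwrite('pics/w1c.png',f)
E
```

```text
px [[228.39999389648438, 140.0], [275.8999938964844, 137.0], [277.1000061035156, 184.39999389648438], [232.6999969482422, 186.6999969482422]] 
W [[606.9, 395.4], [609.9, 350.5], [563.5, 348.4], [560.9, 392.1]] len [45.  46.4 43.8 46.1] ang mod90 [3.7 2.6 3.3 4.1] ctr [585.3 371.6]
px [[245.3000030517578, 146.5], [259.3999938964844, 146.3000030517578], [262.0, 180.0], [247.5, 182.8000030517578]] 
W [[600.8, 379.4], [601.0, 366.0], [567.9, 363.3], [565.0, 377.6]] len [13.4 33.2 14.6 35.8] ang mod90 [ 0.9  4.7 11.5  2.9] ctr [583.6 371.6]
```

View pics/w1c.png

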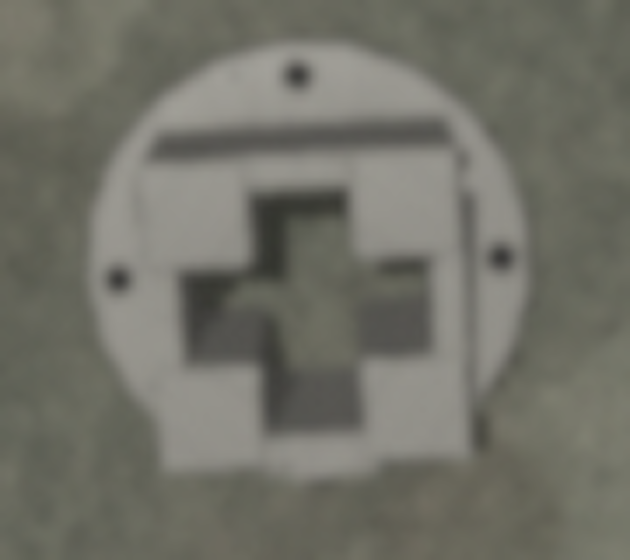

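```bash
python3 - <<'E'
from h import *
d=np.load('pics/w1.npz');c=(d['K'],d['R'],d['t'])
k=lambda u,v:ray(c,(210+(u+.5)/7-.5,120+(v+.5)/7-.5),42)[:2]
E=[k(298,186),k(314,433),k(183,316),k(431,305)]
C=(E[0]+E[1]+E[2]+E[3])/4;a=E[0]-E[1];b=E[2]-E[3]
print(C,np.hypot(*a),np.hypot(*b),np.degrees([np.arctan2(a[1],a[0]),np.arctan2(-b[0],b[1])]))
go((*C,32),-np.pi/2+np.radians(3.4))
E
```

```text
[583.8200843  371.78527361] 34.792829862199206 34.24862550292195 [3.60991419 2.78653552]
t 1.55 pos [578.4 367.8 231.6] yaw -1.569 tilt [0. 0.] j [ 0.8   0.5   0.15 -0.   -1.22  0.77] 
 d [  5.5  -4.  199.6] rv [-0.    -0.    -0.057]
```

In the tool's units: 199.5 mm / 500 = 0.399, 190 mm / 500 = 0.38, -0.057 rad / 1.5708 = -0.0363.

step_hand(plan={"moves": [[0.006, -0.004, 0.08, 0, 0, -0.0191], [0.011, -0.008, 0.16, 0, 0, -0.0363], [0.011, -0.008, 0.24, 0, 0, -0.0363], [0.011, -0.008, 0.29, 0, 0, -0.0363], [0.011, -0.008, 0.33, 0, 0, -0.0363], [0.011, -0.008, 0.36, 0, 0, -0.0363], [0.011, -0.008, 0.38, 0, 0, -0.0363], [0.011, -0.008, 0.399, 0, 0, -0.0363], [0.011, -0.008, 0.399, 0, 0, -0.0363], [0.011, -0.008, 0.399, 0, 0, -0.0363]]})

```text
clock: 2.55
position: [585.3, 371.2, 32.5]
ee_rot: [1.0, 0.029, 0.001, -0.0]
contact_force: [-0.2, 0.8, -0.1]
gripper_width: 85.2
grasp_force: 0.0
```

step_hand(plan={"moves": [[0, 0, 0, 0, 0, 0], [0, 0, 0, 0, 0, 0], [0, 0, 0, 0, 0, 0], [0, 0, 0, 0, 0, 0], [0, 0, 0, 0, 0, 0], [0, 0, 0, 0, 0, 0], [0, 0, 0, 0, 0, 0], [0, 0, 0, 0, 0, 0]]}, aperture=36)

```text
clock: 3.35
position: [585.4, 371.4, 32.8]
ee_rot: [1.0, 0.029, 0.001, -0.001]
contact_force: [-1.0, 0.3, 4.5]
gripper_width: 43.1
grasp_force: 63.7
```

```bash
python3 -c "
from h import *
go((583.8,371.8,32),-np.pi/2+np.radians(3.4))"
```

```text
t 3.35 pos [585.4 371.4  32.8] yaw -1.513 tilt [0.002 0.001] j [ 0.8   0.69 -0.04  0.   -0.84  0.83] 
 d [-1.6 -0.5  0.8] rv [-0.001 -0.002 -0.002]
```

step_hand(plan={"moves": [[0, 0, -0.06, 0, 0, 0], [0, 0, -0.14, 0, 0, 0], [0, 0, -0.22, 0, 0, 0], [0, 0, -0.3, 0, 0, 0], [0, 0, -0.36, 0, 0, 0], [0, 0, -0.36, 0, 0, 0]]})

```text
clock: 3.95
position: [586.4, 371.8, 216.6]
ee_rot: [1.0, 0.029, 0.003, -0.003]
contact_force: [0.5, -0.3, -1.7]
gripper_width: 43.1
grasp_force: 62.9
```

```bash
python3 -c "
from h import *
print(arm.read_state()['gripper_width'])
go((455,-215,215),-np.pi/2)"
```

```text
43.05978992281662
t 3.95 pos [586.4 371.8 216.6] yaw -1.513 tilt [0.007 0.005] j [ 0.8   0.52  0.15  0.   -1.19  0.83] 
 d [-165.   578.3   -2.3] rv [-0.005 -0.007  0.058]
```

Distance ~600: rows ≤50 → 13+. Two calls. 45mm/row.

In the tool's units: 375 mm / 500 = 0.75, 335 mm / 500 = 0.67, 0.058 rad / 1.5708 = 0.0369.

step_hand(plan={"moves": [[-0.01, 0.04, 0, 0, 0, 0], [-0.03, 0.11, 0, 0, 0, 0], [-0.054, 0.19, 0, 0, 0, 0], [-0.078, 0.27, 0, 0, 0, 0.0127], [-0.102, 0.35, 0, 0, 0, 0.0127], [-0.126, 0.43, 0, 0, 0, 0.0191], [-0.15, 0.51, 0, 0, 0, 0.0255], [-0.174, 0.59, 0, 0, 0, 0.0318], [-0.198, 0.67, 0, 0, 0, 0.0369], [-0.222, 0.75, 0, 0, 0, 0.0369]]})

```text
clock: 4.95
position: [493.3, -11.7, 209.6]
ee_rot: [1.0, -0.001, -0.002, 0.0]
contact_force: [1.3, 0.0, -1.9]
gripper_width: 43.1
grasp_force: 62.8
```

step_hand(plan={"moves": [[-0.024, 0.082, 0, 0, 0, 0], [-0.048, 0.164, 0, 0, 0, 0], [-0.072, 0.246, 0, 0, 0, 0], [-0.092, 0.32, 0, 0, 0, 0], [-0.104, 0.38, 0, 0, 0, 0], [-0.11, 0.406, 0, 0, 0, 0], [-0.11, 0.406, 0, 0, 0, 0], [-0.11, 0.406, 0, 0, 0, 0], [-0.11, 0.406, 0, 0, 0, 0]]})

```text
clock: 5.85
position: [440.3, -212.0, 211.3]
ee_rot: [1.0, 0.0, -0.0, -0.0]
contact_force: [0.7, -0.8, -1.0]
gripper_width: 42.8
grasp_force: 62.8
```

```bash
python3 - <<'E'
from h import *
go((455,-215,215),-np.pi/2)
c=cal('wrist');im=arm.get_image('wrist');np.savez('pics/w2.npz',im=im,K=c[0],R=c[1],t=c[2]);print(proj(c,(519,-218,12)))
cv2.imwrite('pics/w2.png',cv2.resize(im,None,fx=1.5,fy=1.5,interpolation=cv2.INTER_CUBIC))
E
```

```text
t 5.85 pos [ 440.3 -212.   211.3] yaw -1.57 tilt [-0.001  0.001] j [-0.12  0.19 -0.37 -0.   -1.01  1.69] 
 d [14.7  3.  -3.7] rv [-0.001  0.001  0.   ]
[264.29093309  84.57399193]
```

View pics/w2.png

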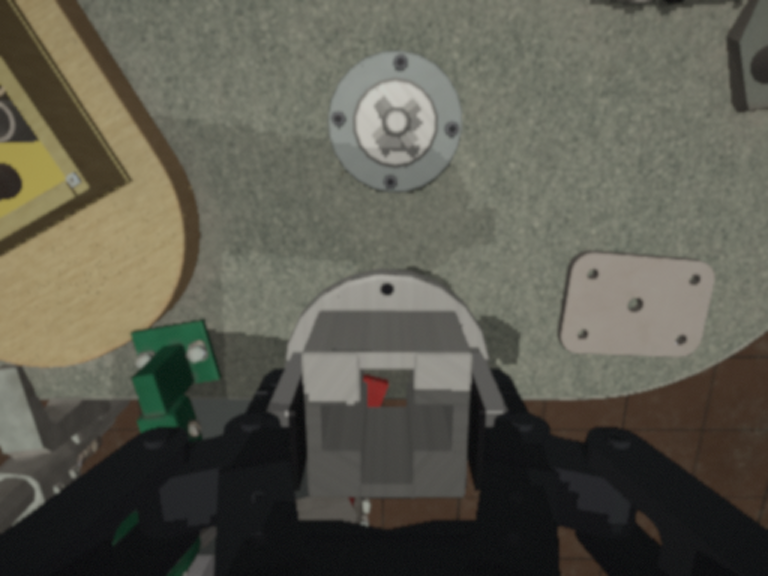

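```bash
python3 - <<'E'
from h import *
im=np.load('pics/w2.npz')['im'];f=cv2.resize(im[50:112,225:302],None,fx=9,fy=9,interpolation=cv2.INTER_CUBIC);cv2.imwrite('pics/w2c.png',f)
E
```

```text
(no output)
```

View pics/w2c.png

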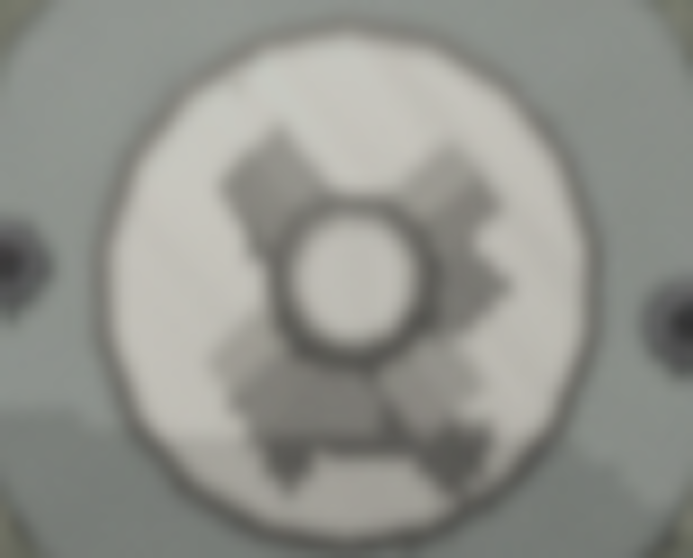

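```bash
python3 - <<'E'
from h import *
d=np.load('pics/w2.npz');c=(d['K'],d['R'],d['t'])
k=lambda u,v,z:ray(c,(225+(u+.5)/9-.5,50+(v+.5)/9-.5),z)[:2]
P=[k(*p,48) for p in((252,158),(475,176),(465,400),(224,385))]
a=P[0]-P[2];b=P[1]-P[3]
print('teeth c',np.mean(P,0),np.hypot(*a),np.hypot(*b),np.degrees([np.arctan2(a[1],a[0]),np.arctan2(b[1],b[0])]))
print('core',k(352,280,56),'shoulder l r t b',[k(*p,20).round(1) for p in((103,285),(595,285),(348,25),(348,547))])
h=lambda u,v,z:ray(c,((u+.5)/1.5-.5,(v+.5)/1.5-.5),z)[:2].round(1)
z0=211.3-32.8
print('head far edge',h(303,353,z0+42),h(472,353,z0+42),'flange far',h(388,272,z0+9),'l',h(287,350,z0+9),'r',h(488,350,z0+9))
E
```

```text
teeth c [ 521.37464687 -217.01417042] 28.842523369894632 29.29849216055206 [ 43.06192019 -51.43507402]
core [ 521.22975894 -216.70648393] shoulder l r t b [array([ 521.7, -192.2]), array([ 521.8, -241.7]), array([ 546.1, -216.7]), array([ 496.1, -217. ])]
head far edge [ 460.6 -190.9] [ 460.7 -233.9] flange far [ 473.1 -212.5] l [ 446.7 -179.7] r [ 446.9 -245.1]
```

```bash
python3 -c "
from h import *
go((522.2,-215.6,125),-np.pi/2+np.radians(40.8))"
```

```text
t 5.9 pos [ 440.5 -211.9  211.5] yaw -1.57 tilt [-0.001  0.   ] j [-0.12  0.19 -0.37 -0.   -1.01  1.69] 
 d [81.8  3.8 86.4] rv [-0.001  0.    -0.711]
```

In the tool's units: 86 mm / 500 = 0.172, 82 mm / 500 = 0.164, -0.711 rad / 1.5708 = -0.4526.

step_hand(plan={"moves": [[0.03, 0.002, 0.02, 0, 0, -0.0764], [0.06, 0.004, 0.04, 0, 0, -0.1528], [0.09, 0.006, 0.07, 0, 0, -0.2292], [0.12, 0.008, 0.1, 0, 0, -0.3056], [0.144, 0.008, 0.13, 0, 0, -0.382], [0.164, 0.008, 0.16, 0, 0, -0.4526], [0.164, 0.008, 0.172, 0, 0, -0.4526], [0.164, 0.008, 0.172, 0, 0, -0.4526], [0.164, 0.008, 0.172, 0, 0, -0.4526], [0.164, 0.008, 0.172, 0, 0, -0.4526]]})

```text
clock: 6.9
position: [522.5, -216.9, 126.9]
ee_rot: [0.938, 0.347, 0.001, 0.0]
contact_force: [0.5, 0.4, -1.6]
gripper_width: 43.4
grasp_force: 62.8
```

```bash
python3 - <<'E'
from h import *
go((522.2,-215.6,125),-np.pi/2+np.radians(40.8))
c=cal('wrist');im=arm.get_image('wrist');s=arm.get_image('scene');t=arm.get_image('top')
np.savez('pics/w3.npz',im=im,K=c[0],R=c[1],t=c[2])
w=cv2.resize(im[150:384,100:412],(400,300));q=proj(cal('scene'),(521,-217,80)).astype(int);r=proj(cal('top'),(521,-217,80)).astype(int)
x=cv2.resize(s[q[1]-60:q[1]+60,q[0]-80:q[0]+80],(400,300),interpolation=cv2.INTER_CUBIC)
cv2.imwrite('pics/w3.png',np.hstack([w,x]))
E
```

```text
t 6.9 pos [ 522.5 -216.9  126.9] yaw -0.861 tilt [ 0.002 -0.   ] j [-0.11  0.4  -0.3   0.   -0.86  2.39] 
 d [ 0.6 -1.2  1.9] rv [ 0.001 -0.001 -0.002]
```

View pics/w3.png

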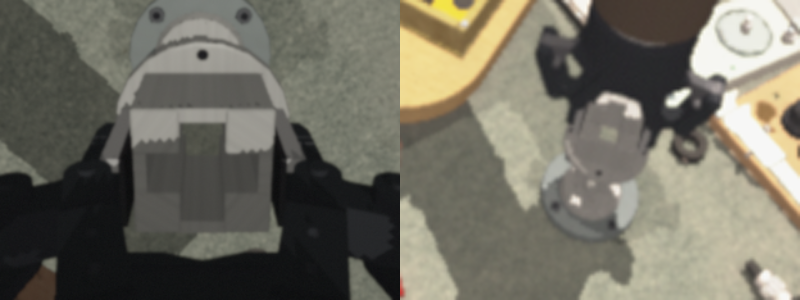

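In the tool's units: 48 mm / 500 = 0.096, -1.2 mm / 500 = -0.0024.

step_hand(plan={"moves": [[0.0012, -0.0024, 0.02, 0, 0, 0], [0.0012, -0.0024, 0.04, 0, 0, 0], [0.0012, -0.0024, 0.056, 0, 0, 0], [0.0012, -0.0024, 0.068, 0, 0, 0], [0.0012, -0.0024, 0.076, 0, 0, 0], [0.0012, -0.0024, 0.08, 0, 0, 0], [0.0012, -0.0024, 0.084, 0, 0, 0], [0.0012, -0.0024, 0.088, 0, 0, 0], [0.0012, -0.0024, 0.092, 0, 0, 0], [0.0012, -0.0024, 0.096, 0, 0, 0]]})

```text
clock: 8.05
position: [522.1, -215.6, 77.9]
ee_rot: [0.938, 0.348, 0.0, 0.0]
contact_force: [-0.1, 0.1, -2.3]
gripper_width: 42.4
grasp_force: 62.8
```

```bash
python3 -c "
from h import *
go((522.2,-215.6,53),-np.pi/2+np.radians(40.8))"
```

```text
t 8.05 pos [ 522.1 -215.6   77.9] yaw -0.861 tilt [ 0. -0.] j [-0.1   0.46 -0.35  0.   -0.75  2.39] 
 d [ 0.1  0.  24.9] rv [ 0.    -0.    -0.002]
```

In the tool's units: 18 mm / 500 = 0.036, 16 mm / 500 = 0.032.

step_hand(plan={"moves": [[0, 0, 0.004, 0, 0, 0], [0, 0, 0.008, 0, 0, 0], [0, 0, 0.012, 0, 0, 0], [0, 0, 0.016, 0, 0, 0], [0, 0, 0.02, 0, 0, 0], [0, 0, 0.024, 0, 0, 0], [0, 0, 0.028, 0, 0, 0], [0, 0, 0.032, 0, 0, 0], [0, 0, 0.036, 0, 0, 0], [0, 0, 0.036, 0, 0, 0]]})

```text
clock: 9.05
position: [521.8, -215.6, 59.5]
ee_rot: [0.938, 0.348, -0.0, -0.0]
contact_force: [-0.2, -0.9, -2.1]
gripper_width: 43.0
grasp_force: 62.8
```

```bash
python3 -c "
from h import *
print(arm.read_state()['contact_force'],arm.read_state()['wrist_torque'])
go((522.2,-215.6,53),-np.pi/2+np.radians(40.8))"
```

```text
[-0.18535747 -0.94277378 -2.05209453] [0.0190032  0.00970428 0.0455039 ]
t 9.05 pos [ 521.8 -215.6   59.5] yaw -0.861 tilt [-0.001  0.   ] j [-0.1   0.49 -0.37 -0.   -0.71  2.39] 
 d [0.3 0.3 6.5] rv [-0.001  0.    -0.002]
```

Free entry with no contact force; go the last bit and release.

step_hand(plan={"moves": [[0, 0, 0.004, 0, 0, 0], [0, 0, 0.008, 0, 0, 0], [0, 0, 0.01, 0, 0, 0], [0, 0, 0.012, 0, 0, 0], [0, 0, 0.013, 0, 0, 0], [0, 0, 0.013, 0, 0, 0]]})

```text
clock: 9.65
position: [522.0, -215.6, 53.2]
ee_rot: [0.938, 0.348, -0.0, -0.0]
contact_force: [-0.1, -0.8, -2.4]
gripper_width: 43.0
grasp_force: 62.8
```

In the tool's units: 0.5 mm / 500 = 0.001.

step_hand(plan={"moves": [[0, 0, 0.001, 0, 0, 0], [0, 0, 0.001, 0, 0, 0]]})

```text
clock: 9.85
position: [522.1, -215.7, 52.8]
ee_rot: [0.938, 0.348, 0.0, 0.0]
contact_force: [-0.0, -0.1, -2.0]
gripper_width: 42.9
grasp_force: 62.9
```

step_hand(plan={"moves": [[0, 0, 0, 0, 0, 0], [0, 0, 0, 0, 0, 0], [0, 0, 0, 0, 0, 0], [0, 0, 0, 0, 0, 0], [0, 0, 0, 0, 0, 0], [0, 0, 0, 0, 0, 0], [0, 0, 0, 0, 0, 0]]}, aperture=85)

```text
clock: 10.55
position: [522.0, -215.6, 52.8]
ee_rot: [0.938, 0.348, 0.0, 0.0]
contact_force: [0.6, 0.2, -0.7]
gripper_width: 85.4
grasp_force: 0.0
```

step_hand(plan={"moves": [[0, 0, -0.016, 0, 0, 0], [0, 0, -0.04, 0, 0, 0], [0, 0, -0.09, 0, 0, 0], [0, 0, -0.16, 0, 0, 0], [0, 0, -0.23, 0, 0, 0], [0, 0, -0.28, 0, 0, 0], [0, 0, -0.3, 0, 0, 0], [0, 0, -0.3, 0, 0, 0], [0, 0, -0.3, 0, 0, 0], [0, 0, -0.3, 0, 0, 0]]})

```text
clock: 11.55
position: [521.1, -215.4, 201.0]
ee_rot: [0.938, 0.348, -0.001, -0.001]
contact_force: [-0.1, 0.5, 0.1]
gripper_width: 85.2
grasp_force: 0.0
```

```bash
python3 - <<'E'
from h import *
c=cal('wrist');im=arm.get_image('wrist');s=arm.get_image('scene')
np.savez('pics/w4.npz',im=im,K=c[0],R=c[1],t=c[2]);q=proj(c,(521,-217,62)).astype(int);r=proj(cal('scene'),(521,-217,30)).astype(int);print(q)
x0,y0=q[0]-53,max(q[1]-40,0)
print(x0,y0)
cv2.imwrite('pics/w4.png',np.hstack([cv2.resize(im[y0:y0+80,x0:x0+106],(530,400),interpolation=cv2.INTER_CUBIC),cv2.resize(s[r[1]-50:r[1]+50,r[0]-33:r[0]+33],(264,400),interpolation=cv2.INTER_CUBIC)]))
E
```

```text
[258 184]
205 144
```

View pics/w4.png

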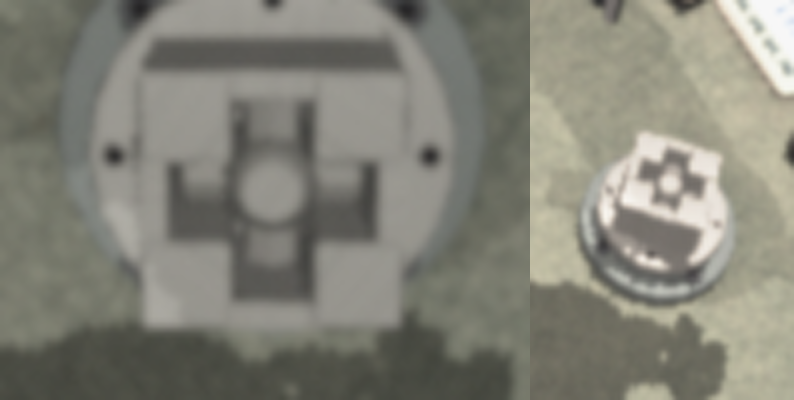

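```bash
python3 - <<'E'
from h import *
d=np.load('pics/w4.npz');c=(d['K'],d['R'],d['t'])
k=lambda u,v,z:ray(c,(205+u/5,144+v/5),z)[:2]
for z in(62,72):
    a=[k(*p,z) for p in((272,99),(272,301),(168,200),(378,200))]
    print(z,np.mean(a,0).round(1),np.hypot(*(a[0]-a[1])).round(1),np.hypot(*(a[2]-a[3])).round(1))
print(arm.read_state()['clock'],arm.job_done())
E
```

```text
62 [ 521.3 -217.5] 34.6 34.7
72 [ 523.4 -215.7] 33.3 33.4
the job is handed in; nothing more can be done
11.65 None
```

The splined hub is on the toothed shaft with its teeth in the slots, measured within about 1 mm of the shaft axis and at about shoulder height; the gripper let go and backed clear, the plain hub was not touched, and the job was handed in at 11.65 s (the verdict was not shown).

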